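Lay a stacked spare-part kit out in its packing cradles

TASK

Take the stack of spare parts apart from the top down, one piece at a time, and set each piece down gently, without dropping it, flat in the plywood packing cradle that was cut for its outline, between the corner blocks: first the pin, then the bearing, the dark plate, and last the bright plate. Leave the label roll and the tape measure where they stand.

Things in the scene. Friction and masses are not known exactly. Their poses are not given: they have to be found in the camera images.
- pin: ground steel pin, 90 mm long, 20 mm thick, lying on top of the stack, on the bearing, pointing anywhere within about 80 degrees of the bright plate's length; it does not roll. Origin: middle of its underside, 10 mm below its centre line; y along its length, z up
- bearing: steel ball bearing ring with a dark seal, 62 mm outside diameter, 16 mm high, lying flat on the dark plate, under the pin. Origin: centre of its underside; z is its axis, up
- spacer_plate: dark steel plate, 56 x 96 mm, 16 mm thick, a screw hole drawn near each end, lying on the bright plate, under the bearing. Origin: centre of its underside; x across (56), y along (96), z up
- cover_plate: bright aluminium plate, 64 x 130 mm, 14 mm thick, a screw hole drawn at each corner; the bottom of the stack, lying on the bench. Origin: centre of its underside; x across (64), y along (130), z up. The whole stack is 66 mm high; nothing is fastened
- cradle_pin: plywood cradle for the pin: a flat 120 x 50 mm board, 10 mm thick, with an L-shaped block of the same wood in each corner, their tops 18 mm above the bench; the space between the blocks is 108 x 38 mm, the sides are open between the blocks. Fixed to the bench. Origin: centre of its underside, on the bench; the board's top is 10 mm higher; y along its length, x across it; z up
- cradle_bearing: plywood cradle for the bearing: a flat 92 x 92 mm board, 10 mm thick, with an L-shaped block of the same wood in each corner, their tops 18 mm above the bench; the space between the blocks is 80 x 80 mm, the sides are open between the blocks. Fixed to the bench. Origin: centre of its underside, on the bench; the board's top is 10 mm higher; square, x and y along its sides; z up
- cradle_spacer: plywood cradle for the dark plate: a flat 126 x 86 mm board, 10 mm thick, with an L-shaped block of the same wood in each corner, their tops 18 mm above the bench; the space between the blocks is 114 x 74 mm, the sides are open between the blocks. Fixed to the bench. Origin: centre of its underside, on the bench; the board's top is 10 mm higher; y along its length, x across it; z up
- cradle_cover: plywood cradle for the bright plate: a flat 160 x 94 mm board, 10 mm thick, with an L-shaped block of the same wood in each corner, their tops 18 mm above the bench; the space between the blocks is 148 x 82 mm, the sides are open between the blocks. Fixed to the bench. Origin: centre of its underside, on the bench; the board's top is 10 mm higher; y along its length, x across it; z up
- label_roll: bystander: white roll of blank labels standing on end among the work, 84 mm across, 62 mm high, loose. Origin: centre of its underside
- tape_measure: bystander: yellow tape measure, 36 x 75 x 67 mm high, standing loose towards the back of the bench. Origin: centre of its underside
Mind the look-alikes: they are no part of the job. What is meant by the bearing is not red, and is the larger of those in its own colour.

How it is judged:
On the way, in this order (a step that is already met when the one before it is completed fails the run):
1. the pin lies flat in its own cradle, released (x of pin in the frame of cradle_pin between -0.012 and 0.012 m and y of pin in the frame of cradle_pin between -0.012 and 0.012 m and z of pin in the frame of cradle_pin below 0.014 m and angle between pin's own z axis and vertical below 0.06 rad and contact force between pin and the fingers below 0.1 N and linear speed of pin below 0.03 m/s and angle between the y axis of pin and the y axis of cradle_pin, either way round below 0.25 rad), for 0.2 s.
2. the bearing lies flat in its own cradle, released (x of bearing in the frame of cradle_bearing between -0.012 and 0.012 m and y of bearing in the frame of cradle_bearing between -0.012 and 0.012 m and z of bearing in the frame of cradle_bearing below 0.014 m and angle between bearing's own z axis and vertical below 0.06 rad and contact force between bearing and the fingers below 0.1 N and linear speed of bearing below 0.03 m/s), for 0.2 s.
3. the dark plate lies flat in its own cradle, released (x of spacer_plate in the frame of cradle_spacer between -0.012 and 0.012 m and y of spacer_plate in the frame of cradle_spacer between -0.012 and 0.012 m and z of spacer_plate in the frame of cradle_spacer below 0.014 m and angle between spacer_plate's own z axis and vertical below 0.06 rad and contact force between spacer_plate and the fingers below 0.1 N and linear speed of spacer_plate below 0.03 m/s and angle between the y axis of spacer_plate and the y axis of cradle_spacer, either way round below 0.25 rad), for 0.2 s.
4. the bright plate lies flat in its own cradle, released (x of cover_plate in the frame of cradle_cover between -0.012 and 0.012 m and y of cover_plate in the frame of cradle_cover between -0.012 and 0.012 m and z of cover_plate in the frame of cradle_cover below 0.014 m and angle between cover_plate's own z axis and vertical below 0.06 rad and contact force between cover_plate and the fingers below 0.1 N and linear speed of cover_plate below 0.03 m/s and angle between the y axis of cover_plate and the y axis of cradle_cover, either way round below 0.25 rad), for 0.2 s.
At the end, for the whole second after the job is handed in: The pin, the bearing, the dark plate and the bright plate each lie in their own cradle, within 12 mm of its centre along and across, flat on the board (underside less than 4 mm above it, tilt under 0.06 rad), the pin and the plates within 0.25 rad of the cradle's length, all released and at rest (all of step 1 and all of step 2 and all of step 3 and all of step 4); the robot touches nothing.
It fails at once if a part dropped or thrown into its cradle (faster than 0.5 m/s less than 40 mm above the bench there) ((horizontal distance between pin and cradle_pin below 0.04 m and z of pin in the frame of cradle_pin below 0.04 m and linear speed of pin above 0.5 m/s) or (horizontal distance between bearing and cradle_bearing below 0.04 m and z of bearing in the frame of cradle_bearing below 0.04 m and linear speed of bearing above 0.5 m/s) or (horizontal distance between spacer_plate and cradle_spacer below 0.04 m and z of spacer_plate in the frame of cradle_spacer below 0.04 m and linear speed of spacer_plate above 0.5 m/s) or (horizontal distance between cover_plate and cradle_cover below 0.04 m and z of cover_plate in the frame of cradle_cover below 0.04 m and linear speed of cover_plate above 0.5 m/s)).
It fails at once if a part hauled away (over 50 mm) with the one above still on it ((contact force between pin and bearing above 0.05 N and distance of bearing from where it was at the start of the episode above 0.05 m) or (contact force between bearing and spacer_plate above 0.05 N and distance of spacer_plate from where it was at the start of the episode above 0.05 m) or (contact force between spacer_plate and cover_plate above 0.05 N and distance of cover_plate from where it was at the start of the episode above 0.05 m)).
It fails at once if the label roll or the tape measure moved more than 30 mm (distance of any of label_roll, tape_measure from where it was at the start of the episode above 0.03 m).
It also fails if it takes over 96 s, if anything falls off the work surface, if the arm or the gripper's body presses on something with over 40 N, if the wrist force passes 120 N, or if a joint passes its speed limit or range.

ROBOT

A 7-joint arm with a two-finger parallel gripper is mounted at the origin on a cart in front of the work surface, level with it; the furniture and walls round the work are solid. World frame = base frame: x ahead of the robot, y to its left, z up, the work surface at z = 0. Lengths are in m, angles in rad, forces in N, time in s.
With the tool pointing down it reaches from about 0.425 to 0.825 m from the base axis. Payload 3.6 kg.
Tool frame: the origin (TCP) lies midway between the tips of the shut fingers; the grasp point (between the pads) lies 19 mm behind it; z points along the fingers, y is the line along which they close (so a half turn about z gives the same grasp; the last joint's range is limited). The gripper opens to 85 mm and grips with 20 to 120 N. Pads are 22 mm wide; open, the fingers measure 114 mm over their backs; the gripper's body (76 mm by 85 mm) begins 54 mm behind the grasp point. The pads swing forward as they close: fully open they stand 13 mm farther back than shut.
Start: joints at [-1.196, 0.615, -0.013, 1.423, 0.008, 1.103, -0.04], TCP at [0.254, 0.598, 0.231] pointing down, gripper open.
Joint ranges: [-3.12, 3.12], [-0.3, 2.06], [-1.34, 1.32], [0.26, 2.42], [-1.36, 4.5], [0.01, 1.98], [-2.84, 2.84]. Speed limits (rad/s): [2.79, 2.79, 3.14, 3.14, 3.14, 3.14, 3.14].

INTERFACE

Orientations are given as a 3x3 rotation matrix whose columns are the frame's x, y, z axes.
In Python, from bench import arm gives the robot as it stands.
- The arm moves only by the tool carry_out, never from a script. Its argument "moves" is a list of rows, each a list of 5 numbers: the shift along the tool's x, y, z in units of 40 mm (1.0 is 40 mm), then the turn about the tool's z in units of 6 degrees (1.0 is 6 degrees), then the closure, from 0 (fully open) to 1 (shut). A call has 1 to 20 rows; each row shifts and turns the commanded pose from where the row before left it, along the tool's axes as they then stand; what a row does not reach is not made up. A row lasts 1/12 s, in which the tool goes at most 41.7 mm and 7.16 degrees, less where a joint would pass 70% of its speed; a pose out of reach is approached as far as the arm can. A call is refused whole if a number of a shift passes 1 or a number of a turn 1, either way. A call with a gripper value outside its range is refused whole. The fingers move at their own pace and stop on an object; "grip_force" is the grip in N (left out, the last holds). Time passes only in rows, so rows that do not move let the fingers close. It gives the time, the measured TCP pose, the force, the opening and the grip force at its end, in the units of the state.
- arm.sense(): the state, without advancing time (a new reading comes with each control period).
- arm.camera(name): name is "scene" or "top"; returns (picture, depth): 480x640x3 uint8, red, green, blue; 480x640 float32, m along the optical axis (not along the pixel's ray), 0 where there is no reading.
- arm.calibration(name): a dict with "vertical_fov" (degrees; the focal length in pixels is half the picture's height over the tangent of half this angle, whatever the lens; pixels are square), "cx", "cy" (the principal point, pixels), "dist" ([k1, k2, p1, p2, k3] as OpenCV has them; the pictures are not rectified), "position" and "rotation" of the camera in the world. Camera axes: x right, y up, looking along -z (the intrinsics and any distortion apply to the point x, -y, -z); pixel columns grow to the right and rows downward; lengths in m; the calibration is good to about 2 mm. A picture is of the moment at which its call begins. calibration takes no time and is no camera call.
- arm.job_done(): hands the job in; it is judged then, once.
The state is a dict: "clock": time; "joint_positions": joint angles; "qd": joint speeds; "joint_efforts": joint torques, N m; "position": TCP position; "tcp_rot": TCP orientation; "force": force on the tool from outside, world axes, zero at the start; "moment": the same for the moment, N m; "gripper_width": finger opening in m; "grip_force": force on a finger pad.
Only numpy, scipy, OpenCV 4.12 (cv2) and the standard library are available. Lean on these libraries where they do the work, as an engineer would, in place of code of your own. Each camera call takes 0.05 s, during which the arm holds its last target. There are 200 camera calls.

## Working session

There is one attempt and no reset: what is moved stays moved. The work goes in short steps, Python scripts to look and compute and a tool call to move; the robot and the scene stay as the last step left them, time stands still between calls to the robot, and variables do not carry over. Pictures are saved under pics/ and viewed, at most 14 in all, crops included, and the job is handed in when it is done.

Besides the shell and the picture viewer there is one more tool, called after "Request:" as name(argument=value, ...) on one line, values as JSON. carry_out: Moves the arm, as the interface text tells. Its arguments: {"type":"object","properties":{"moves":{"type":"array","items":{"type":"array","items":{"type":"number"}}},"grip_force":{"type":"number"}},"required":["moves"]}

```bash
mkdir -p pics; ls; cat > h.py <<'E'
import numpy as np, cv2
from bench import arm
def K(n):
    c=arm.calibration(n); f=240/np.tan(np.radians(c["vertical_fov"])/2)
    return c,np.array([[f,0,c["cx"]],[0,f,c["cy"]],[0,0,1.]]),np.array(c["dist"],float)
def cloud(n,dep):
    c,k,d=K(n); v,u=np.mgrid[0:480,0:640]
    p=cv2.undistortPointsIter(np.stack([u.ravel(),v.ravel()],1).astype(float)[:,None],k,d,None,None,(3,40,1e-8))[:,0]
    z=dep.ravel(); P=np.stack([p[:,0]*z,-p[:,1]*z,-z],1)
    W=P@np.array(c["rotation"]).T+np.array(c["position"])
    W[z==0]=np.nan
    return W.reshape(480,640,3)
def shot(n,fn=None):
    im,d=arm.camera(n)
    if fn: cv2.imwrite("pics/"+fn,im[...,::-1])
    return im,cloud(n,d)
E
python3 - <<'E'
from h import *
for n in("scene","top"):
    im,W=shot(n,n+"0.png"); np.savez("/tmp/"+n+"0.npz",im=im,W=W); c=arm.calibration(n); print(n,c)
s=arm.sense(); print(s)
E
```

```text
pics
scene {'vertical_fov': 53.37113271866045, 'cx': 317.1208810009566, 'cy': 247.21360709815366, 'dist': array([-0.02819324,  0.        ,  0.        ,  0.        ,  0.        ]), 'position': array([-0.07161163,  0.61429163,  0.41987209]), 'rotation': array([[-6.35957093e-01,  3.03393875e-01, -7.09584902e-01],
       [-7.71723885e-01, -2.51098541e-01,  5.84287402e-01],
       [-9.06514491e-04,  9.19185335e-01,  3.93824197e-01]])}
top {'vertical_fov': 53.61232084548017, 'cx': 309.2938410813624, 'cy': 238.85332435340982, 'dist': array([-0.11020616,  0.        ,  0.        ,  0.        ,  0.        ]), 'position': array([0.4251409 , 0.06894656, 1.02325119]), 'rotation': array([[ 0.01803247,  0.9895858 , -0.14281025],
       [-0.99964861,  0.02061975,  0.01665764],
       [ 0.01942888,  0.14245969,  0.9896099 ]])}
{'clock': 0.1, 'joint_positions': array([-1.19652063,  0.61583384, -0.01260352,  1.42478117,  0.00808679,
        1.10337595, -0.0404299 ]), 'qd': array([-0.00064544, -0.00160488, -0.00084678, -0.00472208, -0.00125597,
        0.00100841,  0.0015677 ]), 'joint_efforts': array([ 1.40620657e-03, -4.70376062e+01,  2.60474179e-01, -1.71567446e+01,
        1.00819260e-02,  5.86688824e-03, -8.10881517e-06]), 'position': array([0.25330621, 0.59785256, 0.23023256]), 'tcp_rot': array([[-9.20766189e-01,  3.90113865e-01, -8.92592553e-04],
       [ 3.90114885e-01,  9.20763628e-01, -2.17218096e-03],
       [-2.55311518e-05, -2.34828442e-03, -9.99997242e-01]]), 'force': array([-0.06525017, -0.6515082 , -0.3754961 ]), 'moment': array([-1.35986358e-05, -1.56134958e-02, -1.57764513e-02]), 'grip_force': 0.0, 'gripper_width': 0.08524071288482989}
```

View pics/top0.png

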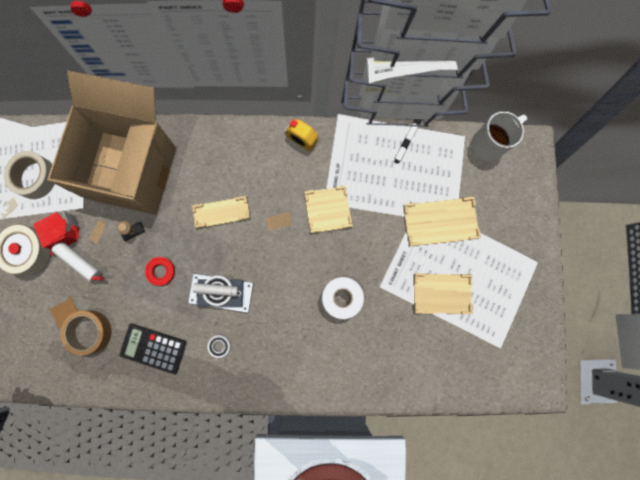

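View pics/scene0.png

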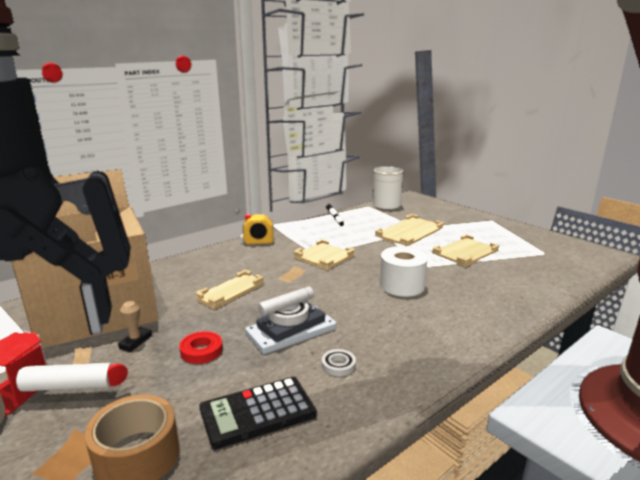

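The top view shows the stack at (220,291) and the label roll at (343,299). The cradles are: pin (221,212), bearing (328,211), and two larger ones at (442,221) and (443,294). The decoys are the red ring (160,271) and the small ring (218,346). The tape measure is at (301,135). Next I'll measure these from depth.

```bash
python3 - <<'E'
from h import *
def rect(P,t):
    if len(P)<8: print(t,len(P));return
    (c,s,a)=cv2.minAreaRect((P[:,:2]*1000).astype(np.float32)); 
    if s[0]<s[1]: s=s[::-1]; a+=90
    print(t,len(P),"c",np.round(c,1),"size",np.round(s,1),"long ang %.1f"%((a+90)%180-90),"z50 %.1f"%(np.median(P[:,2])*1000))
D={n:np.load(f"/tmp/{n}0.npz") for n in("top","scene")}
im,W=D["top"]["im"],D["top"]["W"]
def box(u,v,r): 
    m=np.zeros((480,640),bool); m[v-r:v+r,u-r:u+r]=1; return m
hsv=cv2.cvtColor(im,cv2.COLOR_RGB2HSV)
wood=(hsv[...,0]>12)&(hsv[...,0]<30)&(hsv[...,1]>60)&(hsv[...,2]>130)
ctr={}
for n,u,v in(("pin",221,212),("bear",328,211),("A",442,221),("B",443,294)):
    m=wood&box(u,v,45)&(W[...,2]>.004)
    _,l,st,_=cv2.connectedComponentsWithStats(m.astype(np.uint8)); k=1+np.argmax(st[1:,4]); rect(W[l==k],n)
print("bench z",np.nanmedian(W[330:380,250:300,2]))
for n in D:
    W=D[n]["W"]; 
    near=(abs(W[...,0]-W2[0])<.1)&(abs(W[...,1]-W2[1])<.1) if n=="scene" else box(220,291,42)
    if n=="top": W2=W[291,222]; print(W2)
    for t,a,b in(("cover",.008,.02),("spacer",.022,.035),("bear",.038,.0495),("pin",.058,.075)):
        m=near&(W[...,2]>a)&(W[...,2]<b); _,l,st,_=cv2.connectedComponentsWithStats(m.astype(np.uint8)); k=1+np.argmax(st[1:,4]); rect(W[l==k],n+" "+t)
W=D["top"]["W"]
for t,u,v in(("roll",343,299),("tape",301,135),("red",160,271),("small",218,346),("calc",153,349)):
    m=box(u,v,34)&(W[...,2]>.006); _,l,st,_=cv2.connectedComponentsWithStats(m.astype(np.uint8)); rect(W[l==1+np.argmax(st[1:,4])],t)
c=cv2.resize(im[260:330,175:265],None,fx=8,fy=8,interpolation=cv2.INTER_CUBIC); cv2.imwrite("pics/stack0.png",c[...,::-1])
E
```

```text
pin 1233 c [628.3 245.8] size [119.9  52.1] long ang -78.6 z50 10.3
bear 1726 c [638.3  12.7] size [93.1 92.3] long ang -80.2 z50 10.2
A 2936 c [ 616.9 -237.2] size [161.  93.] long ang -82.6 z50 10.0
B 2209 c [ 458.9 -237.2] size [125.7  85.1] long ang -89.9 z50 9.9
bench z -0.0003237930382684606
[0.45390688 0.22637839 0.06481525]
top cover 342 c [449.1 216.4] size [85.8 64.4] long ang 82.7 z50 13.7
top spacer 299 c [452. 211.] size [56.6 42.1] long ang -0.8 z50 29.6
top bear 210 c [436.3 241.1] size [55.9 21.9] long ang 87.5 z50 44.8
top pin 417 c [457.6 241.7] size [88.4 19.8] long ang 86.6 z50 64.0
scene cover 940 c [445.9 239.3] size [131.2  64.9] long ang 81.1 z50 12.7
scene spacer 831 c [447.8 238.3] size [98.  56.3] long ang 89.5 z50 28.7
scene bear 422 c [439.9 243. ] size [66.2 37.7] long ang -89.4 z50 43.8
scene pin 453 c [452.6 242.4] size [91.1 18.2] long ang 84.8 z50 62.9
roll 1218 c [446.  -16.6] size [83.1 82.6] long ang -89.5 z50 61.6
tape 688 c [800.6  76.1] size [75.6 36.2] long ang 57.2 z50 56.4
red 557 c [494.7 371.5] size [61.4 60.3] long ang -87.8 z50 14.8
small 310 c [340.2 237.4] size [46.2 46.2] long ang -86.8 z50 11.5
calc 2140 c [330.4 379.3] size [130.7  75. ] long ang 74.7 z50 14.1
```

View pics/stack0.png

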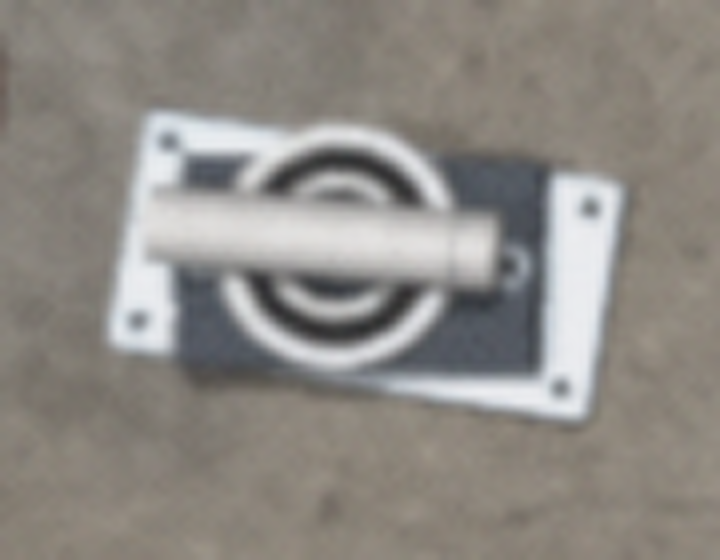

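```bash
cat >> h.py <<'E'
def plan(x,y,z,psi):
    """turn first, then shifts along the turned tool axes (units of 40 mm), gripper down; mm and deg"""
    s=arm.sense(); R=np.array(s["tcp_rot"]); p=np.degrees(np.arctan2(R[1,1],R[0,1]))
    t=(p-psi+90)%180-90
    e=np.radians(p-t); ty=np.array([np.cos(e),np.sin(e),0]); tz=np.array([0,0,-1.]); tx=np.cross(ty,tz)
    d=np.array([x,y,z])/1000-s["position"]
    print("now",np.round(s["position"]*1000,1),"psi %.1f tiltz %.4f"%(p,R[2,2]),"t %.2f w %.1f grip %.1f"%(s["clock"],s["gripper_width"]*1000,s["grip_force"]),"F",np.round(s["force"],1),"j7 %.2f"%s["joint_positions"][6])
    print("turn units %.2f; shift units x %.3f y %.3f z %.3f"%(t/6,*(d@np.array([tx,ty,tz]).T/.04)))
E
python3 -c "
from h import *
plan(456,242,150,-4)"
```

```text
now [253.3 597.9 230.2] psi 67.0 tiltz -1.0000 t 0.10 w 85.2 grip 0.0 F [-0.1 -0.7 -0.4] j7 -0.04
turn units 11.84; shift units x -8.521 y 5.676 z 2.006
```

Request:
carry_out(moves=[[0, 0, 0, 0.99, 0], [0, 0, 0, 0.99, 0], [0, 0, 0, 0.99, 0], [0, 0, 0, 0.99, 0], [0, 0, 0, 0.99, 0], [0, 0, 0, 0.99, 0], [0, 0, 0, 0.99, 0], [0, 0, 0, 0.99, 0], [0, 0, 0, 0.99, 0], [0, 0, 0, 0.99, 0], [0, 0, 0, 0.99, 0], [0, 0, 0, 0.95, 0]], grip_force=60)

```text
clock: 1.1
position: [0.2532, 0.5981, 0.2306]
tcp_rot: [[0.075, 0.997, -0.001], [0.997, -0.075, -0.001], [-0.001, -0.001, -1.0]]
force: [0.4, -0.3, 0.6]
gripper_width: 0.0853
grip_force: 0.0
```

Request:
carry_out(moves=[[-0.61, 0.405, 0, 0, 0], [-0.61, 0.405, 0, 0, 0], [-0.61, 0.405, 0, 0, 0], [-0.61, 0.405, 0, 0, 0], [-0.61, 0.405, 0, 0, 0], [-0.61, 0.405, 0, 0, 0], [-0.61, 0.405, 0, 0, 0], [-0.61, 0.405, 0, 0, 0], [-0.61, 0.405, 0, 0, 0], [-0.61, 0.405, 0.2, 0, 0], [-0.61, 0.405, 0.4, 0, 0], [-0.61, 0.405, 0.4, 0, 0], [-0.61, 0.405, 0.4, 0, 0], [-0.6, 0.41, 0.4, 0, 0], [0, 0, 0, 0, 0]])

```text
clock: 2.35
position: [0.4577, 0.234, 0.1568]
tcp_rot: [[0.081, 0.997, -0.003], [0.997, -0.081, -0.008], [-0.008, -0.002, -1.0]]
force: [0.5, -0.7, 0.1]
gripper_width: 0.0854
grip_force: 0.0
```

```bash
python3 - <<'E'
from h import *
im,W=shot("scene")
cv2.imwrite("pics/s1.png",cv2.resize(im[200:380,180:420],None,fx=3,fy=3)[...,::-1])
plan(456,242,49.5,-4)
E
```

```text
now [456.8 237.6 157.7] psi -4.4 tiltz -1.0000 t 2.40 w 85.5 grip 0.0 F [-0.4  0.9 -1.4] j7 -0.37
turn units -0.07; shift units x 0.108 y -0.028 z 2.706
```

View pics/s1.png

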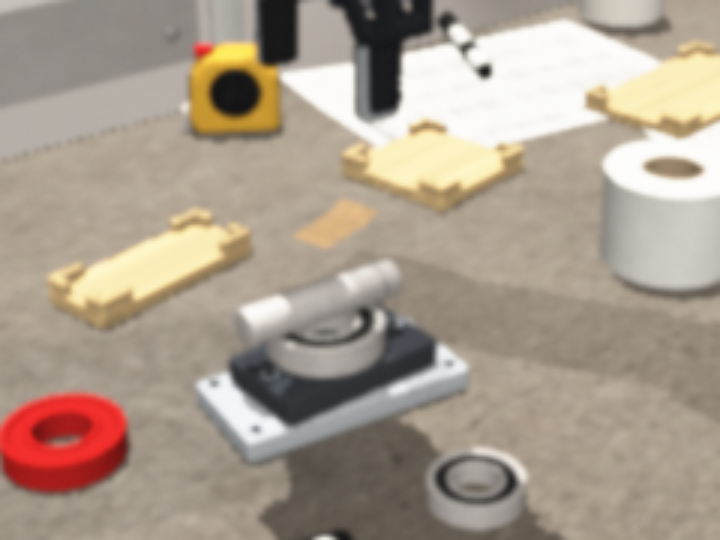

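The gripper is above the stack, with both fingers on either side of the pin at about (310,300) in the crop, and the stack is intact. I'll descend and grip the pin.

Request:
carry_out(moves=[[0.1, -0.03, 0.4, 0, 0], [0, 0, 0.4, 0, 0], [0, 0, 0.4, 0, 0], [0, 0, 0.4, 0, 0], [0, 0, 0.4, 0, 0], [0, 0, 0.4, 0, 0], [0, 0, 0.29, 0, 0], [0, 0, 0, 0, 0], [0, 0, 0, 0, 0], [0, 0, 0, 0, 0]])

```text
clock: 3.23
position: [0.4556, 0.2472, 0.0524]
tcp_rot: [[0.069, 0.998, 0.001], [0.998, -0.069, 0.001], [0.001, 0.001, -1.0]]
force: [0.7, 0.8, 0.6]
gripper_width: 0.0854
grip_force: 0.0
```

```bash
python3 -c "
from h import *
plan(456,242,49.5,-4)"
```

```text
now [455.6 247.2  52.4] psi -3.9 tiltz -1.0000 t 3.23 w 85.4 grip 0.0 F [0.7 0.8 0.6] j7 -0.31
turn units 0.01; shift units x -0.129 y 0.020 z 0.073
```

Request:
carry_out(moves=[[-0.13, 0.02, 0.07, 0, 0], [0, 0, 0, 0, 0], [0, 0, 0, 0, 0.5], [0, 0, 0, 0, 0.6], [0, 0, 0, 0, 0.7], [0, 0, 0, 0, 0.75], [0, 0, 0, 0, 0.8], [0, 0, 0, 0, 0.9], [0, 0, 0, 0, 1], [0, 0, 0, 0, 1], [0, 0, 0, 0, 1], [0, 0, 0, 0, 1]])

```text
clock: 4.23
position: [0.4558, 0.2412, 0.0492]
tcp_rot: [[0.07, 0.998, 0.0], [0.998, -0.07, 0.0], [0.0, 0.0, -1.0]]
force: [-0.6, -0.0, 5.5]
gripper_width: 0.0181
grip_force: 59.9
```

Request:
carry_out(moves=[[0, 0, -0.1, 0, 1], [0, 0, -0.2, 0, 1], [0, 0, -0.4, 0, 1], [0, 0, -0.5, 0, 1], [0, 0, -0.5, 0, 1], [0, 0, -0.5, 0, 1], [0, 0, -0.4, 0, 1], [0, 0, -0.2, 0, 1], [0, 0, 0, 0, 1], [0, 0, 0, 0, 1], [0, 0, 0, 0, 1]])

```text
clock: 5.15
position: [0.4548, 0.2408, 0.1598]
tcp_rot: [[0.07, 0.998, -0.002], [0.998, -0.07, -0.001], [-0.001, -0.002, -1.0]]
force: [0.2, -0.7, -1.7]
gripper_width: 0.019
grip_force: 59.2
```

```bash
python3 - <<'E'
from h import *
im,W=shot("scene")
cv2.imwrite("pics/s2.png",cv2.resize(im[130:370,180:420],None,fx=2.5,fy=2.5)[...,::-1])
im,W=shot("top"); np.savez("/tmp/top1.npz",im=im,W=W)
plan(628.3,245.8,90,11.4)
E
```

```text
now [454.9 240.8 159.7] psi -4.0 tiltz -1.0000 t 5.25 w 18.6 grip 59.2 F [-0.1  0.4 -1.7] j7 -0.37
turn units -2.57; shift units x -0.733 y 4.275 z 1.742
```

View pics/s2.png

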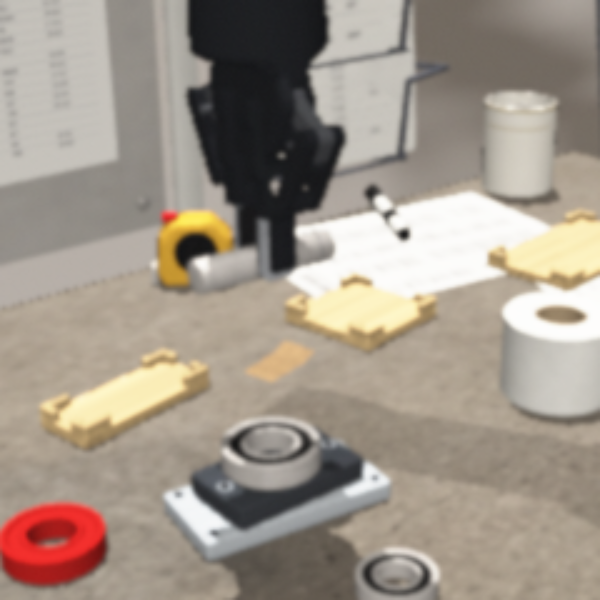

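The pin is held level, at (265,260) in the crop, and the rest of the stack is undisturbed. I'll carry it to its cradle.

Request:
carry_out(moves=[[0, 0, 0, -0.86, 1], [0, 0, 0, -0.86, 1], [0, 0, 0, -0.85, 1], [-0.1, 0.6, 0, 0, 1], [-0.1, 0.61, 0, 0, 1], [-0.1, 0.61, 0, 0, 1], [-0.1, 0.61, 0.3, 0, 1], [-0.11, 0.61, 0.4, 0, 1], [-0.11, 0.61, 0.5, 0, 1], [-0.11, 0.62, 0.54, 0, 1], [0, 0, 0, 0, 1], [0, 0, 0, 0, 1], [0, 0, 0, 0, 1], [0, 0, 0, 0, 1], [0, 0, 0, 0, 1]])

```text
clock: 6.5
position: [0.6286, 0.2471, 0.0928]
tcp_rot: [[-0.199, 0.98, 0.001], [0.98, 0.199, 0.001], [0.001, 0.002, -1.0]]
force: [-0.5, -0.2, -1.8]
gripper_width: 0.0188
grip_force: 59.4
```

```bash
python3 -c "
from h import *
plan(628.3,245.8,14,11.4)"
```

```text
now [628.6 247.1  92.8] psi 11.5 tiltz -1.0000 t 6.50 w 18.8 grip 59.4 F [-0.5 -0.2 -1.8] j7 -0.04
turn units 0.01; shift units x -0.029 y -0.014 z 1.969
```

Request:
carry_out(moves=[[-0.03, -0.01, 0.3, 0, 1], [0, 0, 0.3, 0, 1], [0, 0, 0.3, 0, 1], [0, 0, 0.3, 0, 1], [0, 0, 0.25, 0, 1], [0, 0, 0.2, 0, 1], [0, 0, 0.15, 0, 1], [0, 0, 0, 0, 1], [0, 0, 0, 0, 1], [0, 0, 0, 0, 1]])

```text
clock: 7.33
position: [0.6294, 0.2451, 0.0198]
tcp_rot: [[-0.198, 0.98, 0.001], [0.98, 0.198, 0.0], [0.0, 0.001, -1.0]]
force: [-0.7, 1.1, -1.8]
gripper_width: 0.0184
grip_force: 59.4
```

```bash
python3 -c "
from h import *
plan(628.3,245.8,14,11.4)"
```

```text
now [629.4 245.1  19.8] psi 11.4 tiltz -1.0000 t 7.33 w 18.4 grip 59.4 F [-0.7  1.1 -1.8] j7 -0.02
turn units 0.00; shift units x 0.022 y -0.023 z 0.146
```

Request:
carry_out(moves=[[0, 0, 0.08, 0, 1], [0, 0, 0.07, 0, 1], [0, 0, 0.02, 0, 1], [0, 0, 0, 0, 1], [0, 0, 0, 0, 1]])

```text
clock: 7.75
position: [0.6294, 0.2452, 0.0134]
tcp_rot: [[-0.198, 0.98, 0.001], [0.98, 0.198, 0.001], [0.0, 0.001, -1.0]]
force: [-1.0, -0.8, 2.7]
gripper_width: 0.0186
grip_force: 60.0
```

Request:
carry_out(moves=[[0, 0, 0, 0, 0.7], [0, 0, 0, 0, 0.65], [0, 0, 0, 0, 0.55], [0, 0, 0, 0, 0.5], [0, 0, 0, 0, 0.5], [0, 0, -0.2, 0, 0.5], [0, 0, -0.4, 0, 0.5], [0, 0, -0.6, 0, 0.3], [0, 0, -0.8, 0, 0.1], [0, 0, -0.8, 0, 0], [0, 0, -0.8, 0, 0], [0, 0, -0.4, 0, 0], [0, 0, 0, 0, 0], [0, 0, 0, 0, 0], [0, 0, 0, 0, 0]])

```text
clock: 9.0
position: [0.6278, 0.2448, 0.1715]
tcp_rot: [[-0.198, 0.98, -0.002], [0.98, 0.198, -0.001], [-0.0, -0.002, -1.0]]
force: [-0.5, 0.7, -0.9]
gripper_width: 0.0855
grip_force: 0.0
```

```bash
cat >> h.py <<'E'
def rect(P,t):
    if len(P)<8: print(t,len(P));return
    (c,s,a)=cv2.minAreaRect((P[:,:2]*1000).astype(np.float32))
    if s[0]<s[1]: s=s[::-1]; a+=90
    print(t,len(P),"c",np.round(c,1),"size",np.round(s,1),"long ang %.1f"%((a+90)%180-90),"z50 %.1f"%(np.median(P[:,2])*1000))
def blob(W,t,x,y,r,a,b):
    m=(abs(W[...,0]*1000-x)<r)&(abs(W[...,1]*1000-y)<r)&(W[...,2]*1000>a)&(W[...,2]*1000<b)
    _,l,st,_=cv2.connectedComponentsWithStats(m.astype(np.uint8))
    if len(st)>1: rect(W[l==1+np.argmax(st[1:,4])],t)
E
python3 - <<'E'
from h import *
im,W=shot("top","t2.png"); im2,S=shot("scene")
for n,w in(("top",W),("scene",S)):
    blob(w,n+" pin",628,246,70,22,40); blob(w,n+" bear",447,240,80,38,60); blob(w,n+" spacer",447,240,80,22,36); blob(w,n+" cover",447,240,80,7,20)
    blob(w,n+" pincradle",628,246,75,5,20)
plan(447,240,120,0)
E
```

```text
top pin 235 c [632.3 233.3] size [64.2 20.1] long ang -76.3 z50 28.6
top bear 526 c [456.6 237.4] size [61.4 55.1] long ang 16.4 z50 45.0
top spacer 351 c [451.9 210.9] size [56.7 42.4] long ang -1.4 z50 29.6
top cover 346 c [449.1 216.5] size [85.5 64.4] long ang 82.7 z50 13.7
top pincradle 558 c [630.8 226.6] size [81.2 52.1] long ang -78.3 z50 10.5
scene pin 297 c [624.2 245.9] size [92.2 19.6] long ang -80.6 z50 26.5
scene bear 705 c [452.6 241.5] size [62.3 61.7] long ang 8.8 z50 43.9
scene spacer 849 c [447.7 238.1] size [97.9 56. ] long ang 89.3 z50 28.6
scene cover 983 c [447.1 239.3] size [130.3  66.6] long ang 81.8 z50 12.7
scene pincradle 867 c [622.  246.2] size [122.7  51.5] long ang -80.1 z50 9.4
now [627.6 244.7 170.6] psi 11.4 tiltz -1.0000 t 9.10 w 84.7 grip 0.0 F [-0.7  0.1 -0.5] j7 -0.06
turn units 1.90; shift units x -0.118 y -4.514 z 1.264
```

View pics/t2.png

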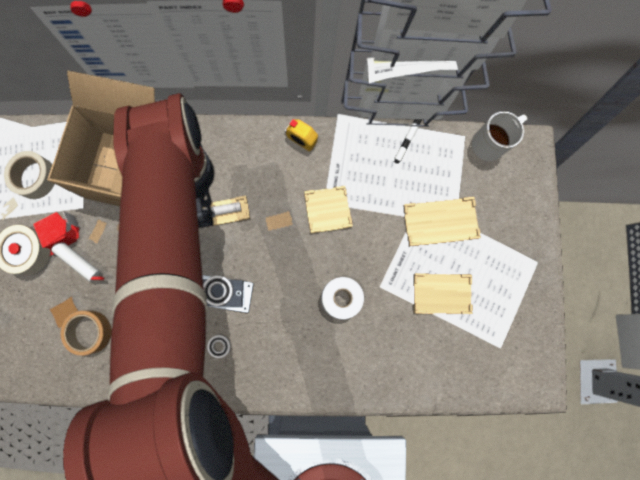

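The pin lies in its cradle: in the scene camera's frame its centre is within about 2 mm and its angle matches. The stack is unchanged and partly hidden by the arm at (220,291). Next is the bearing.

```bash
python3 -c "
from h import *
plan(456.5,241,100,10)"
```

```text
now [627.6 244.7 170.6] psi 11.4 tiltz -1.0000 t 9.10 w 84.7 grip 0.0 F [-0.7  0.1 -0.5] j7 -0.06
turn units 0.24; shift units x 0.651 y -4.228 z 1.764
```

Request:
carry_out(moves=[[0, 0, 0, 0.24, 0], [0.09, -0.6, 0, 0, 0], [0.09, -0.6, 0, 0, 0], [0.09, -0.6, 0, 0, 0], [0.09, -0.6, 0.2, 0, 0], [0.09, -0.6, 0.5, 0, 0], [0.1, -0.6, 0.5, 0, 0], [0.1, -0.63, 0.5, 0, 0], [0, 0, 0.6, 0, 0], [0, 0, 0.4, 0, 0], [0, 0, 0.3, 0, 0], [0, 0, 0.1, 0, 0], [0, 0, 0, 0, 0], [0, 0, 0, 0, 0], [0, 0, 0, 0, 0], [0, 0, 0, 0, 0]])

```text
clock: 10.43
position: [0.4583, 0.2416, 0.0493]
tcp_rot: [[-0.173, 0.985, 0.002], [0.985, 0.173, 0.001], [0.0, 0.002, -1.0]]
force: [0.4, -0.4, 0.2]
gripper_width: 0.0854
grip_force: 0.0
```

```bash
python3 -c "
from h import *
plan(456.5,241,27.5,10)"
```

```text
now [458.3 241.6  49.3] psi 10.0 tiltz -1.0000 t 10.43 w 85.4 grip 0.0 F [ 0.4 -0.4  0.2] j7 -0.12
turn units -0.01; shift units x -0.006 y -0.046 z 0.545
```

Request:
carry_out(moves=[[0, -0.04, 0.2, 0, 0], [0, 0, 0.2, 0, 0], [0, 0, 0.14, 0, 0], [0, 0, 0, 0, 0], [0, 0, 0, 0, 0], [0, 0, 0, 0, 0.1], [0, 0, 0, 0, 0.15], [0, 0, 0, 0, 0.2], [0, 0, 0, 0, 0.25], [0, 0, 0, 0, 0.3], [0, 0, 0, 0, 0.4], [0, 0, 0, 0, 0.6], [0, 0, 0, 0, 1], [0, 0, 0, 0, 1]])

```text
clock: 11.6
position: [0.4556, 0.241, 0.0277]
tcp_rot: [[-0.173, 0.985, -0.001], [0.985, 0.173, 0.0], [0.0, -0.001, -1.0]]
force: [-1.2, -1.0, 5.5]
gripper_width: 0.0596
grip_force: 63.3
```

Request:
carry_out(moves=[[0, 0, -0.1, 0, 1], [0, 0, -0.2, 0, 1], [0, 0, -0.4, 0, 1], [0, 0, -0.5, 0, 1], [0, 0, -0.5, 0, 1], [0, 0, -0.4, 0, 1], [0, 0, -0.2, 0, 1], [0, 0, 0, 0, 1], [0, 0, 0, 0, 1], [0, 0, 0, 0, 1]])

```text
clock: 12.43
position: [0.4553, 0.2407, 0.118]
tcp_rot: [[-0.173, 0.985, -0.002], [0.985, 0.173, -0.001], [-0.001, -0.002, -1.0]]
force: [-0.8, 0.4, -2.1]
gripper_width: 0.0594
grip_force: 65.0
```

```bash
python3 - <<'E'
from h import *
im,S=shot("scene"); cv2.imwrite("pics/s3.png",cv2.resize(im[130:370,180:420],None,fx=2.5,fy=2.5)[...,::-1])
blob(S,"spacer",447,240,80,22,36)
plan(638.3,12.7,90,9.8)
E
```

```text
spacer 1378 c [448.4 237.6] size [99.  58.8] long ang 89.7 z50 28.7
now [455.2 240.7 117.8] psi 10.0 tiltz -1.0000 t 12.48 w 59.5 grip 65.0 F [-0.4  0.4 -2.3] j7 -0.15
turn units 0.03; shift units x -6.395 y 3.541 z 0.696
```

View pics/s3.png

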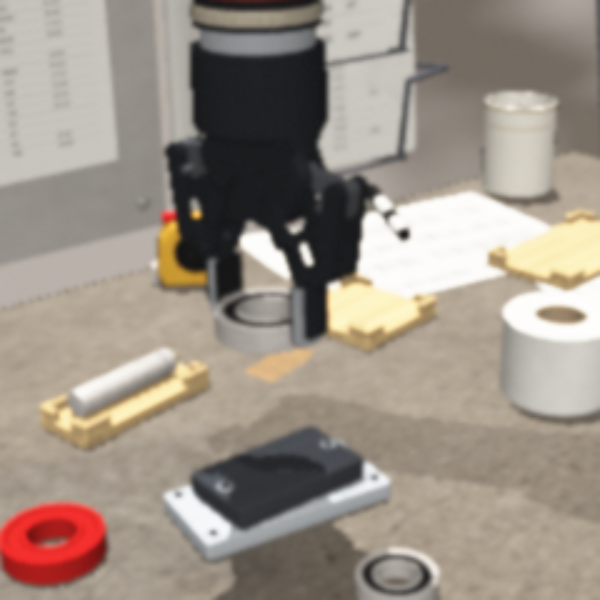

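The pin is in its cradle at (125,390), the bearing is held level at (260,320), and the plates are in place. I'll carry the bearing over.

Request:
carry_out(moves=[[-0.53, 0.295, 0, 0, 1], [-0.53, 0.295, 0, 0, 1], [-0.53, 0.295, 0, 0, 1], [-0.53, 0.295, 0, 0, 1], [-0.53, 0.295, 0, 0, 1], [-0.53, 0.295, 0, 0, 1], [-0.53, 0.295, 0, 0, 1], [-0.53, 0.295, 0, 0, 1], [-0.53, 0.295, 0, 0, 1], [-0.54, 0.295, 0.2, 0, 1], [-0.54, 0.295, 0.3, 0, 1], [-0.54, 0.295, 0.3, 0, 1], [0, 0, 0.3, 0, 1], [0, 0, 0.3, 0, 1], [0, 0, 0.3, 0, 1], [0, 0, 0.2, 0, 1], [0, 0, 0, 0, 1], [0, 0, 0, 0, 1], [0, 0, 0, 0, 1], [0, 0, 0, 0, 1]])

```text
clock: 14.15
position: [0.6404, 0.0142, 0.0439]
tcp_rot: [[-0.174, 0.985, 0.002], [0.985, 0.174, 0.0], [-0.0, 0.002, -1.0]]
force: [0.6, 0.0, -0.8]
gripper_width: 0.0593
grip_force: 65.0
```

```bash
python3 -c "
from h import *
plan(638.3,12.7,8,9.8)"
```

```text
now [640.4  14.2  43.9] psi 10.0 tiltz -1.0000 t 14.15 w 59.3 grip 65.0 F [ 0.6  0.  -0.8] j7 0.29
turn units 0.04; shift units x -0.029 y -0.059 z 0.898
```

Request:
carry_out(moves=[[-0.02, -0.04, 0.25, 0, 1], [0, 0, 0.25, 0, 1], [0, 0, 0.2, 0, 1], [0, 0, 0.1, 0, 1], [0, 0, 0, 0, 1], [0, 0, 0, 0, 1], [0, 0, 0, 0, 1]])

```text
clock: 14.73
position: [0.6387, 0.0127, 0.011]
tcp_rot: [[-0.173, 0.985, 0.001], [0.985, 0.173, -0.0], [-0.0, 0.001, -1.0]]
force: [-0.2, -0.2, -1.6]
gripper_width: 0.0594
grip_force: 65.0
```

```bash
python3 -c "
from h import *
plan(638.3,12.7,8,9.8)"
```

```text
now [638.7  12.7  11. ] psi 10.0 tiltz -1.0000 t 14.73 w 59.4 grip 65.0 F [-0.2 -0.2 -1.6] j7 0.30
turn units 0.03; shift units x 0.002 y -0.009 z 0.076
```

Request:
carry_out(moves=[[0, 0, 0.05, 0, 1], [0, 0, 0.04, 0, 1], [0, 0, 0, 0, 1], [0, 0, 0, 0, 1], [0, 0, 0, 0, 0.25], [0, 0, 0, 0, 0.2], [0, 0, 0, 0, 0.15], [0, 0, 0, 0, 0.1], [0, 0, 0, 0, 0.1], [0, 0, 0, 0, 0.1], [0, 0, -0.2, 0, 0.1], [0, 0, -0.4, 0, 0], [0, 0, -0.6, 0, 0], [0, 0, -0.8, 0, 0], [0, 0, -0.8, 0, 0], [0, 0, -0.8, 0, 0], [0, 0, 0, 0, 0], [0, 0, 0, 0, 0], [0, 0, 0, 0, 0]])

```text
clock: 16.32
position: [0.6378, 0.0129, 0.1514]
tcp_rot: [[-0.173, 0.985, -0.001], [0.985, 0.173, 0.0], [0.0, -0.001, -1.0]]
force: [0.2, -0.2, -1.4]
gripper_width: 0.0857
grip_force: 0.0
```

```bash
python3 - <<'E'
from h import *
im2,S=shot("scene"); cv2.imwrite("pics/s4.png",cv2.resize(im2[160:370,180:420],None,fx=2.5,fy=2.5)[...,::-1])
im,W=shot("top"); cv2.imwrite("pics/t4.png",im[...,::-1])
for n,w in(("top",W),("scene",S)):
    blob(w,n+" bear",638,13,60,22,40); blob(w,n+" bcradle",638,13,60,5,20); blob(w,n+" spacer",447,240,80,22,36); blob(w,n+" cover",447,240,80,7,20); blob(w,n+" roll",446,-17,70,50,75)
plan(452.5,237.8,60,-0.3)
E
```

```text
top bcradle 94 c [651.6  57.6] size [52.7 13.1] long ang 2.9 z50 11.6
top spacer 1235 c [452.  237.4] size [95.7 56.4] long ang -89.2 z50 29.7
top cover 347 c [449.2 216.7] size [86.  64.4] long ang 82.7 z50 13.9
scene bear 239 c [635.6  13.8] size [61.7 61.3] long ang -85.3 z50 23.7
scene bcradle 655 c [633.8  13.6] size [94.4 93.8] long ang 9.9 z50 9.6
scene spacer 1375 c [448.6 238.2] size [97.6 58.7] long ang -89.3 z50 28.7
scene cover 993 c [447.8 239. ] size [131.1  65. ] long ang 82.6 z50 12.8
scene roll 871 c [442.6 -14.9] size [84.4 82.4] long ang -10.0 z50 60.3
now [637.2  12.9 149.9] psi 10.0 tiltz -1.0000 t 16.42 w 85.2 grip 0.0 F [-0.1  0.3 -0.5] j7 0.26
turn units 1.71; shift units x 5.597 y -4.647 z 2.248
```

View pics/s4.png

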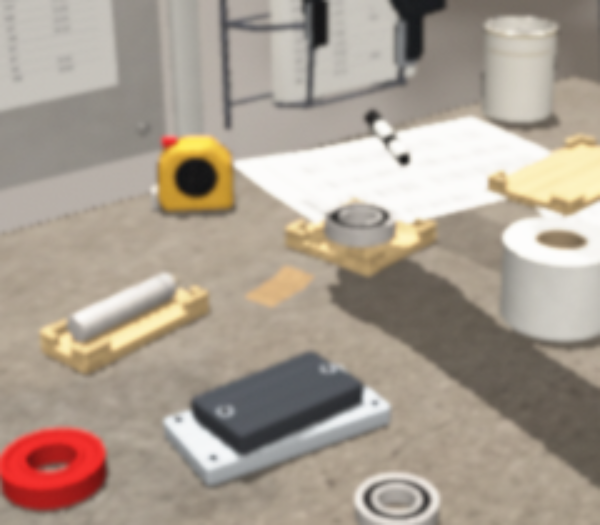

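The bearing sits centred in its cradle at (360,225), and the plates are untouched at (275,410). Next is the dark plate.

Request:
carry_out(moves=[[0, 0, 0, 0.8, 0], [0, 0, 0, 0.8, 0], [0.56, -0.46, 0, 0, 0], [0.56, -0.46, 0, 0, 0], [0.56, -0.46, 0, 0, 0], [0.56, -0.46, 0, 0, 0], [0.56, -0.46, 0, 0, 0], [0.56, -0.46, 0, 0, 0], [0.56, -0.46, 0.2, 0, 0], [0.56, -0.46, 0.3, 0, 0], [0.56, -0.46, 0.4, 0, 0], [0.56, -0.46, 0.4, 0, 0], [0, 0, 0.4, 0, 0], [0, 0, 0.4, 0, 0], [0, 0, 0.2, 0, 0], [0, 0, 0, 0, 0], [0, 0, 0, 0, 0], [0, 0, 0, 0, 0], [0, 0, 0, 0, 0]])

```text
clock: 18.0
position: [0.4537, 0.2354, 0.0601]
tcp_rot: [[-0.006, 1.0, 0.001], [1.0, 0.006, 0.001], [0.001, 0.001, -1.0]]
force: [1.0, -0.4, 0.4]
gripper_width: 0.0851
grip_force: 0.0
```

```bash
python3 -c "
from h import *
plan(452,237.5,13,0.3)"
```

```text
now [453.7 235.4  60.1] psi 0.3 tiltz -1.0000 t 18.00 w 85.1 grip 0.0 F [ 1.  -0.4  0.4] j7 -0.24
turn units 0.00; shift units x 0.053 y -0.042 z 1.176
```

Request:
carry_out(moves=[[0.05, -0.04, 0.3, 0, 0], [0, 0, 0.3, 0, 0], [0, 0, 0.3, 0, 0], [0, 0, 0.2, 0, 0], [0, 0, 0.03, 0, 0], [0, 0, 0, 0, 0], [0, 0, 0, 0, 0], [0, 0, 0, 0, 0]])

```text
clock: 18.67
position: [0.4518, 0.2377, 0.0148]
tcp_rot: [[-0.006, 1.0, 0.001], [1.0, 0.006, 0.001], [0.001, 0.001, -1.0]]
force: [0.2, -0.3, -0.4]
gripper_width: 0.0854
grip_force: 0.0
```

```bash
python3 -c "
from h import *
plan(452,237.5,13,0.3)"
```

```text
now [451.8 237.7  14.8] psi 0.4 tiltz -1.0000 t 18.67 w 85.4 grip 0.0 F [ 0.2 -0.3 -0.4] j7 -0.23
turn units 0.01; shift units x -0.006 y 0.005 z 0.045
```

Request:
carry_out(moves=[[0, 0, 0.04, 0, 0.1], [0, 0, 0, 0, 0.15], [0, 0, 0, 0, 0.2], [0, 0, 0, 0, 0.25], [0, 0, 0, 0, 0.3], [0, 0, 0, 0, 0.35], [0, 0, 0, 0, 0.4], [0, 0, 0, 0, 0.6], [0, 0, 0, 0, 1], [0, 0, 0, 0, 1], [0, 0, 0, 0, 1]], grip_force=80)

```text
clock: 19.58
position: [0.4512, 0.2376, 0.0132]
tcp_rot: [[-0.006, 1.0, -0.0], [1.0, 0.006, 0.0], [0.0, -0.0, -1.0]]
force: [-0.7, 0.0, 6.1]
gripper_width: 0.0538
grip_force: 84.8
```

Request:
carry_out(moves=[[0, 0, -0.1, 0, 1], [0, 0, -0.2, 0, 1], [0, 0, -0.4, 0, 1], [0, 0, -0.6, 0, 1], [0, 0, -0.6, 0, 1], [0, 0, -0.6, 0, 1], [0, 0, -0.6, 0, 1], [0, 0, -0.5, 0, 1], [0, 0, -0.3, 0, 1], [0, 0, 0, 0, 1], [0, 0, 0, 0, 1], [0, 0, 0, 0, 1]])

```text
clock: 20.58
position: [0.4498, 0.237, 0.1672]
tcp_rot: [[-0.007, 1.0, -0.003], [1.0, 0.007, -0.002], [-0.002, -0.003, -1.0]]
force: [1.0, -0.4, -5.8]
gripper_width: 0.0541
grip_force: 86.0
```

```bash
python3 - <<'E'
from h import *
im,S=shot("scene"); cv2.imwrite("pics/s5.png",cv2.resize(im[100:370,180:420],None,fx=2.2,fy=2.2)[...,::-1])
blob(S,"cover",447,240,80,7,20)
plan(458.9,-237.2,140,0.1)
E
```

```text
cover 2069 c [448.7 239. ] size [130.9  66.5] long ang 83.0 z50 12.8
now [449.9 237.  167. ] psi 0.4 tiltz -1.0000 t 20.63 w 53.8 grip 86.0 F [-0.  -0.1 -5.2] j7 -0.31
turn units 0.05; shift units x -11.855 y 0.205 z 0.676
```

View pics/s5.png

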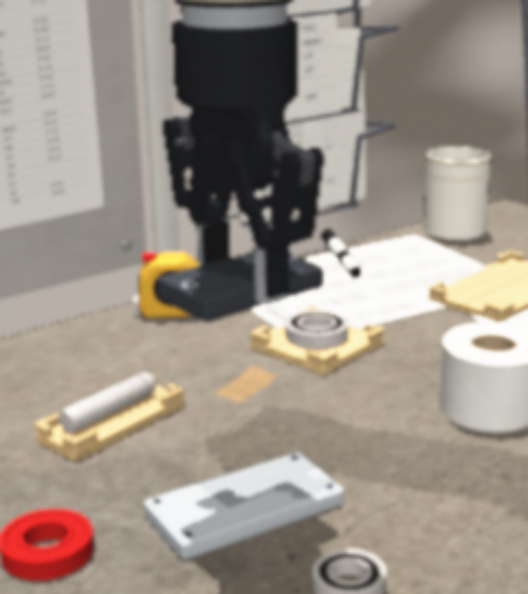

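The dark plate is held level at (240,285). The bright plate lies bare at (245,500). I'll carry the dark plate over the roll, well above it.

Request:
carry_out(moves=[[-0.65, 0.25, 0, 0, 1], [-0.65, 0.25, 0, 0, 1], [-0.66, 0.25, 0, 0, 1], [-0.66, 0.25, 0, 0, 1], [-0.66, 0.25, 0, 0, 1], [-0.66, 0.25, 0, 0, 1], [-0.66, 0, 0, 0, 1], [-0.66, 0, 0, 0, 1], [-0.66, 0, 0, 0, 1], [-0.66, 0, 0, 0, 1], [-0.66, 0, 0, 0, 1], [-0.66, 0, 0, 0, 1], [-0.66, -0.22, 0, 0, 1], [-0.66, -0.22, 0, 0, 1], [-0.66, -0.22, 0, 0, 1], [-0.66, -0.22, 0, 0, 1], [-0.66, -0.22, 0, 0, 1], [-0.65, -0.2, 0, 0, 1], [0, 0, 0, 0, 1], [0, 0, 0, 0, 1]])

```text
clock: 22.3
position: [0.4604, -0.2387, 0.1673]
tcp_rot: [[-0.001, 1.0, -0.003], [1.0, 0.001, -0.0], [-0.0, -0.003, -1.0]]
force: [0.7, 0.5, -5.6]
gripper_width: 0.0538
grip_force: 85.9
```

Request:
carry_out(moves=[[0, 0, 0.3, 0, 1], [0, 0, 0.6, 0, 1], [0, 0, 0.6, 0, 1], [0, 0, 0.6, 0, 1], [0, 0, 0.4, 0, 1], [0, 0, 0.2, 0, 1], [0, 0, 0, 0, 1], [0, 0, 0, 0, 1], [0, 0, 0, 0, 1]])

```text
clock: 23.05
position: [0.4634, -0.2366, 0.0614]
tcp_rot: [[-0.007, 1.0, 0.002], [1.0, 0.007, -0.001], [-0.001, 0.002, -1.0]]
force: [0.8, -0.2, -5.0]
gripper_width: 0.0538
grip_force: 85.9
```

```bash
python3 -c "
from h import *
plan(458.9,-237.2,9.7,0.1)"
```

```text
now [ 463.4 -236.6   61.4] psi 0.4 tiltz -1.0000 t 23.05 w 53.8 grip 85.9 F [ 0.8 -0.2 -5. ] j7 0.70
turn units 0.05; shift units x -0.015 y -0.113 z 1.291
```

Request:
carry_out(moves=[[-0.01, -0.06, 0.3, 0, 1], [0, -0.05, 0.3, 0, 1], [0, 0, 0.3, 0, 1], [0, 0, 0.2, 0, 1], [0, 0, 0.05, 0, 1], [0, 0, 0, 0, 1], [0, 0, 0, 0, 1], [0, 0, 0, 0, 1]])

```text
clock: 23.72
position: [0.4587, -0.2372, 0.0153]
tcp_rot: [[-0.007, 1.0, 0.002], [1.0, 0.007, -0.001], [-0.001, 0.002, -1.0]]
force: [-0.1, -0.6, -5.7]
gripper_width: 0.0539
grip_force: 85.9
```

```bash
python3 -c "
from h import *
plan(458.9,-237.2,9.5,0.1)"
```

```text
now [ 458.7 -237.2   15.3] psi 0.4 tiltz -1.0000 t 23.72 w 53.9 grip 85.9 F [-0.1 -0.6 -5.7] j7 0.73
turn units 0.05; shift units x 0.000 y 0.004 z 0.146
```

Request:
carry_out(moves=[[0, 0, 0.08, 0, 1], [0, 0, 0.06, 0, 1], [0, 0, 0.01, 0, 1], [0, 0, 0, 0, 1], [0, 0, 0, 0, 1]])

```text
clock: 24.13
position: [0.4585, -0.237, 0.0093]
tcp_rot: [[-0.007, 1.0, 0.001], [1.0, 0.007, -0.0], [-0.0, 0.001, -1.0]]
force: [-1.7, 0.4, 4.1]
gripper_width: 0.0539
grip_force: 87.1
```

Request:
carry_out(moves=[[0, 0, 0, 0, 0.35], [0, 0, 0, 0, 0.28], [0, 0, 0, 0, 0.2], [0, 0, 0, 0, 0.15], [0, 0, 0, 0, 0.15], [0, 0, 0, 0, 0.15], [0, 0, -0.2, 0, 0.15], [0, 0, -0.4, 0, 0], [0, 0, -0.6, 0, 0], [0, 0, -0.8, 0, 0], [0, 0, -0.8, 0, 0], [0, 0, -0.8, 0, 0], [0, 0, -0.4, 0, 0], [0, 0, 0, 0, 0], [0, 0, 0, 0, 0]])

```text
clock: 25.38
position: [0.4583, -0.2369, 0.1697]
tcp_rot: [[-0.007, 1.0, 0.002], [1.0, 0.007, -0.001], [-0.001, 0.002, -1.0]]
force: [-0.8, -0.0, -1.4]
gripper_width: 0.0852
grip_force: 0.0
```

```bash
python3 - <<'E'
from h import *
im2,S=shot("scene"); cv2.imwrite("pics/s6.png",im2[...,::-1])
im,W=shot("top"); cv2.imwrite("pics/t6.png",im[...,::-1])
for n,w in(("top",W),("scene",S)):
    blob(w,n+" spacer",459,-237,80,21,36); blob(w,n+" scradle",459,-237,80,5,20); blob(w,n+" cover",451,240,80,7,20); blob(w,n+" roll",446,-17,70,50,75)
plan(452,238.8,60,-7.3)
E
```

```text
top spacer 1175 c [ 459.2 -236.5] size [97.3 55.2] long ang -89.5 z50 25.6
top scradle 1112 c [ 459.  -235.9] size [128.2  88.4] long ang 90.0 z50 10.3
top cover 1848 c [451.9 238.7] size [129.5  64.7] long ang 82.4 z50 13.8
top roll 1147 c [446.  -16.6] size [83.1 82.5] long ang -89.2 z50 61.7
scene spacer 500 c [ 456.8 -235.5] size [99.5 58. ] long ang -89.6 z50 24.6
scene scradle 680 c [ 455.8 -236.7] size [132.1  88.8] long ang 89.4 z50 10.5
scene cover 2070 c [448.5 239.2] size [131.   66.3] long ang 82.2 z50 12.7
scene roll 860 c [442.1 -15.2] size [83.2 82.7] long ang 77.7 z50 60.3
now [ 457.2 -236.2  167.7] psi 0.4 tiltz -1.0000 t 25.48 w 85.3 grip 0.0 F [ 0.2  0.9 -0.5] j7 0.64
turn units 1.28; shift units x 11.762 y -1.637 z 2.693
```

View pics/s6.png

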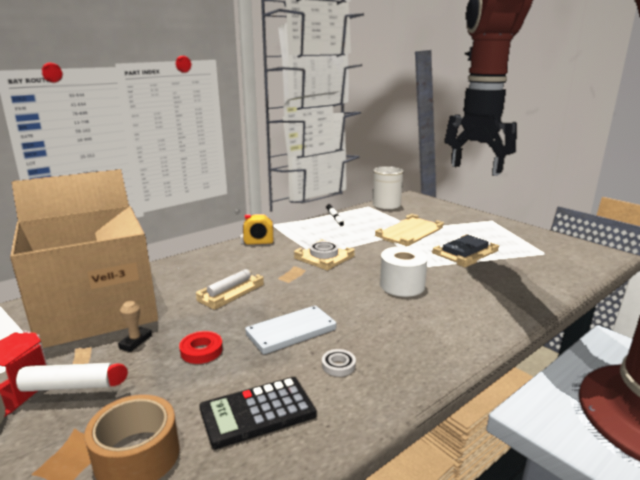

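The dark plate lies in its cradle at (466,247) and the roll hasn't moved. Now back for the bright plate.

Request:
carry_out(moves=[[0, 0, 0, 0.66, 0], [0, 0, 0, 0.65, 0], [0.65, 0.1, 0, 0, 0], [0.65, 0.1, 0, 0, 0], [0.65, 0.1, 0, 0, 0], [0.65, 0.1, 0, 0, 0], [0.65, 0.1, 0, 0, 0], [0.65, 0.1, 0, 0, 0], [0.65, 0, 0, 0, 0], [0.65, 0, 0, 0, 0], [0.65, 0, 0, 0, 0], [0.65, 0, 0, 0, 0], [0.66, 0, 0, 0, 0], [0.66, -0.37, 0, 0, 0], [0.66, -0.37, 0, 0, 0], [0.66, -0.37, 0, 0, 0], [0.66, -0.37, 0, 0, 0], [0.66, -0.37, 0, 0, 0], [0.65, -0.39, 0, 0, 0], [0, 0, 0, 0, 0]])

```text
clock: 27.15
position: [0.4463, 0.2195, 0.1664]
tcp_rot: [[0.119, 0.993, -0.007], [0.993, -0.119, 0.002], [0.001, -0.007, -1.0]]
force: [-0.5, 0.8, -0.2]
gripper_width: 0.0854
grip_force: 0.0
```

Request:
carry_out(moves=[[0, 0, 0.4, 0, 0], [0, 0, 0.7, 0, 0], [0, 0, 0.7, 0, 0], [0, 0, 0.7, 0, 0], [0, 0, 0.4, 0, 0], [0, 0, 0.2, 0, 0], [0, 0, 0, 0, 0], [0, 0, 0, 0, 0], [0, 0, 0, 0, 0]])

```text
clock: 27.9
position: [0.4515, 0.2124, 0.0452]
tcp_rot: [[0.13, 0.991, 0.001], [0.991, -0.13, 0.0], [0.001, 0.001, -1.0]]
force: [-0.1, 0.3, 0.6]
gripper_width: 0.0852
grip_force: 0.0
```

```bash
python3 -c "
from h import *
plan(451.9,238.7,-2.5,-7.5)"
```

```text
now [451.5 212.4  45.2] psi -7.5 tiltz -1.0000 t 27.90 w 85.2 grip 0.0 F [-0.1  0.3  0.6] j7 -0.28
turn units 0.00; shift units x 0.653 y -0.075 z 1.192
```

Request:
carry_out(moves=[[0.33, -0.04, 0, 0, 0], [0.32, -0.03, 0, 0, 0], [0, 0, 0.3, 0, 0], [0, 0, 0.3, 0, 0], [0, 0, 0.3, 0, 0], [0, 0, 0.15, 0, 0], [0, 0, 0, 0, 0], [0, 0, 0, 0, 0], [0, 0, 0, 0, 0], [0, 0, 0, 0, 0]])

```text
clock: 28.73
position: [0.452, 0.2388, 0.0033]
tcp_rot: [[0.13, 0.992, 0.001], [0.992, -0.13, 0.001], [0.001, 0.001, -1.0]]
force: [0.0, -0.4, -0.2]
gripper_width: 0.0856
grip_force: 0.0
```

```bash
python3 -c "
from h import *
plan(451.9,238.7,-2.5,-7.5)"
```

```text
now [452.  238.8   3.3] psi -7.5 tiltz -1.0000 t 28.73 w 85.6 grip 0.0 F [ 0.  -0.4 -0.2] j7 -0.29
turn units 0.00; shift units x -0.004 y -0.001 z 0.144
```

Request:
carry_out(moves=[[0, 0, 0.06, 0, 0], [0, 0, 0.06, 0, 0], [0, 0, 0, 0, 0.05], [0, 0, 0, 0, 0.1], [0, 0, 0, 0, 0.15], [0, 0, 0, 0, 0.2], [0, 0, 0, 0, 0.25], [0, 0, 0, 0, 0.3], [0, 0, 0, 0, 0.5], [0, 0, 0, 0, 1], [0, 0, 0, 0, 1], [0, 0, 0, 0, 1]])

```text
clock: 29.73
position: [0.4511, 0.2385, -0.0015]
tcp_rot: [[0.13, 0.991, -0.001], [0.991, -0.13, 0.0], [0.0, -0.001, -1.0]]
force: [-1.3, -1.0, 6.4]
gripper_width: 0.0614
grip_force: 86.5
```

Request:
carry_out(moves=[[0, 0, -0.1, 0, 1], [0, 0, -0.2, 0, 1], [0, 0, -0.4, 0, 1], [0, 0, -0.6, 0, 1], [0, 0, -0.6, 0, 1], [0, 0, -0.6, 0, 1], [0, 0, -0.6, 0, 1], [0, 0, -0.5, 0, 1], [0, 0, -0.3, 0, 1], [0, 0, 0, 0, 1], [0, 0, 0, 0, 1], [0, 0, 0, 0, 1]])

```text
clock: 30.73
position: [0.4503, 0.2381, 0.1527]
tcp_rot: [[0.13, 0.992, -0.002], [0.992, -0.13, -0.001], [-0.001, -0.002, -1.0]]
force: [-0.2, -0.2, -2.8]
gripper_width: 0.0613
grip_force: 88.3
```

```bash
python3 - <<'E'
from h import *
im,S=shot("scene"); cv2.imwrite("pics/s7.png",cv2.resize(im[100:370,180:420],None,fx=2.2,fy=2.2)[...,::-1])
plan(616.9,-237.2,160,7.4)
E
```

```text
now [450.3 238.  152.5] psi -7.5 tiltz -1.0000 t 30.78 w 61.5 grip 88.2 F [-0.3  0.2 -3.2] j7 -0.39
turn units -2.48; shift units x -12.318 y 2.600 z -0.189
```

View pics/s7.png

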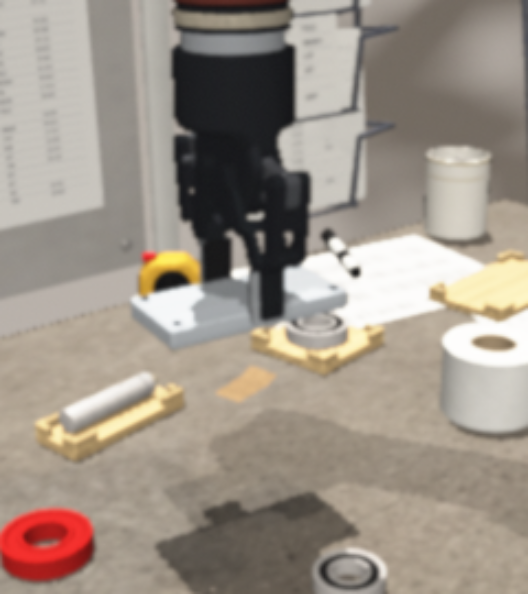

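The bright plate is held level at (240,300). I'll carry it to the far cradle.

Request:
carry_out(moves=[[0, 0, 0, -0.83, 1], [0, 0, 0, -0.83, 1], [0, 0, 0, -0.82, 1], [-0.62, 0.26, 0, 0, 1], [-0.62, 0.26, 0, 0, 1], [-0.62, 0.26, 0, 0, 1], [-0.62, 0.26, 0, 0, 1], [-0.62, 0.26, 0, 0, 1], [-0.62, 0.26, 0, 0, 1], [-0.62, 0.26, 0, 0, 1], [-0.62, 0.26, 0, 0, 1], [-0.62, 0.26, 0, 0, 1], [-0.62, 0.26, 0, 0, 1], [-0.62, 0, 0, 0, 1], [-0.62, 0, 0, 0, 1], [-0.62, 0, 0, 0, 1], [-0.62, 0, 0, 0, 1], [-0.62, 0, 0, 0, 1], [-0.62, 0, 0, 0, 1], [-0.62, 0, 0, 0, 1]])

```text
clock: 32.45
position: [0.6078, -0.1672, 0.1517]
tcp_rot: [[-0.128, 0.992, -0.004], [0.992, 0.128, 0.001], [0.001, -0.004, -1.0]]
force: [0.3, -0.6, -3.8]
gripper_width: 0.0615
grip_force: 88.2
```

Request:
carry_out(moves=[[-0.6, 0, 0, 0, 1], [-0.6, 0, 0, 0, 1], [-0.4, 0, 0, 0, 1], [-0.18, 0, 0, 0, 1], [0, 0, 0.3, 0, 1], [0, 0, 0.6, 0, 1], [0, 0, 0.6, 0, 1], [0, 0, 0.5, 0, 1], [0, 0, 0.3, 0, 1], [0, 0, 0.1, 0, 1], [0, 0, 0, 0, 1], [0, 0, 0, 0, 1], [0, 0, 0, 0, 1]])

```text
clock: 33.53
position: [0.6192, -0.2371, 0.0593]
tcp_rot: [[-0.129, 0.992, 0.003], [0.992, 0.129, -0.001], [-0.002, 0.003, -1.0]]
force: [0.4, -0.7, -3.5]
gripper_width: 0.0618
grip_force: 88.1
```

```bash
python3 -c "
from h import *
plan(616.9,-237.2,8.8,7.4)"
```

```text
now [ 619.2 -237.1   59.3] psi 7.4 tiltz -1.0000 t 33.53 w 61.8 grip 88.1 F [ 0.4 -0.7 -3.5] j7 0.65
turn units 0.00; shift units x 0.005 y -0.058 z 1.262
```

Request:
carry_out(moves=[[0, -0.05, 0.3, 0, 1], [0, 0, 0.3, 0, 1], [0, 0, 0.3, 0, 1], [0, 0, 0.17, 0, 1], [0, 0, 0.05, 0, 1], [0, 0, 0, 0, 1], [0, 0, 0, 0, 1], [0, 0, 0, 0, 1]])

```text
clock: 34.2
position: [0.6166, -0.2374, 0.0135]
tcp_rot: [[-0.129, 0.992, 0.001], [0.992, 0.129, -0.001], [-0.001, 0.001, -1.0]]
force: [0.1, 0.0, -3.8]
gripper_width: 0.0614
grip_force: 88.2
```

```bash
python3 -c "
from h import *
plan(616.9,-237.2,8.8,7.4)"
```

```text
now [ 616.6 -237.4   13.5] psi 7.4 tiltz -1.0000 t 34.20 w 61.4 grip 88.2 F [ 0.1  0.  -3.8] j7 0.66
turn units -0.00; shift units x 0.004 y 0.007 z 0.118
```

Request:
carry_out(moves=[[0, 0, 0.06, 0, 1], [0, 0, 0.05, 0, 1], [0, 0, 0.02, 0, 1], [0, 0, 0, 0, 1], [0, 0, 0, 0, 1]])

```text
clock: 34.62
position: [0.6165, -0.2373, 0.0086]
tcp_rot: [[-0.129, 0.992, 0.001], [0.992, 0.129, -0.0], [-0.0, 0.001, -1.0]]
force: [-0.4, -0.6, 3.4]
gripper_width: 0.0617
grip_force: 88.9
```

Request:
carry_out(moves=[[0, 0, 0, 0, 0.25], [0, 0, 0, 0, 0.2], [0, 0, 0, 0, 0.15], [0, 0, 0, 0, 0.1], [0, 0, 0, 0, 0.1], [0, 0, 0, 0, 0.1], [0, 0, -0.2, 0, 0.1], [0, 0, -0.4, 0, 0], [0, 0, -0.6, 0, 0], [0, 0, -0.8, 0, 0], [0, 0, -0.8, 0, 0], [0, 0, -0.8, 0, 0], [0, 0, -0.4, 0, 0], [0, 0, 0, 0, 0], [0, 0, 0, 0, 0]])

```text
clock: 35.87
position: [0.6165, -0.2373, 0.1693]
tcp_rot: [[-0.129, 0.992, 0.003], [0.992, 0.129, -0.001], [-0.001, 0.003, -1.0]]
force: [0.0, -0.5, -0.5]
gripper_width: 0.0854
grip_force: 0.0
```

```bash
python3 - <<'E'
from h import *
im2,S=shot("scene","s8.png"); im,W=shot("top","t8.png")
for n,w in(("top",W),("scene",S)):
    blob(w,n+" cover",617,-237,90,20,32); blob(w,n+" ccradle",617,-237,100,5,19); blob(w,n+" bear",638,13,60,22,40); blob(w,n+" bcradle",638,13,60,5,20); blob(w,n+" pin",628,246,75,22,40); blob(w,n+" roll",446,-17,70,50,75); blob(w,n+" tape",800,76,60,40,80)
E
```

```text
top cover 1599 c [ 617.2 -236.5] size [132.1  62.9] long ang -82.4 z50 23.8
top ccradle 1160 c [ 617.8 -235.7] size [160.4  98.4] long ang -82.2 z50 10.1
top bear 480 c [639.6  13.1] size [61.1 60.4] long ang 0.7 z50 25.3
top bcradle 1118 c [639.2  11.1] size [95.  92.8] long ang -80.2 z50 10.5
top pin 342 c [630.2 246.7] size [90.2 19. ] long ang -77.5 z50 28.2
top roll 1153 c [446.  -16.6] size [83.2 82.5] long ang -89.1 z50 61.7
top tape 526 c [798.4  73.4] size [67.5 36.1] long ang 56.5 z50 60.2
scene cover 521 c [ 613.5 -234.9] size [131.1  65.3] long ang -81.5 z50 22.4
scene ccradle 603 c [ 613.  -235.5] size [161.9  94.4] long ang -82.0 z50 10.4
scene bear 242 c [635.5  13. ] size [63.8 59.4] long ang -38.8 z50 23.9
scene bcradle 663 c [634.6  13.2] size [95.8 95. ] long ang -80.0 z50 9.5
scene pin 297 c [623.6 245.5] size [92.6 20.2] long ang -77.8 z50 26.6
scene roll 866 c [441.9 -15.1] size [82.9 82.5] long ang -7.4 z50 60.3
scene tape 346 c [793.3  76.1] size [65.2 35.4] long ang 54.8 z50 52.9
```

View pics/s8.png

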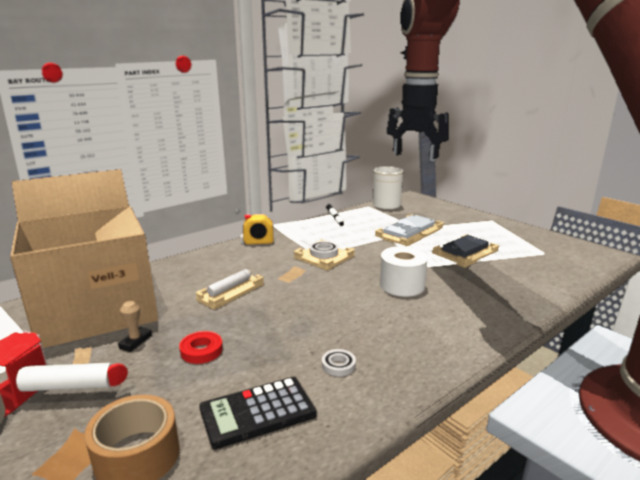

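All four parts lie flat and centred in their cradles: pin (230,287), bearing (323,249), bright plate (409,229), dark plate (466,247). The bystanders haven't moved, so I'm handing the job in.

```bash
python3 -c "
from bench import arm
print(arm.job_done())"
```

```text
the job is handed in; nothing more can be done
None
```

I set the pin, bearing, dark plate and bright plate flat in their own cradles, each about 2 mm or less off centre by camera, left the label roll and tape measure where they stood, and handed the job in at about 36 s; no verdict was returned.

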